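Show the underside of the pressed glass to the inspection camera

ROBOT

A 6-joint arm with a two-finger parallel gripper is mounted at the origin on the work surface. World frame = base frame: x ahead of the robot, y to its left, z up, the work surface at z = 0. Lengths are in mm, angles in rad, forces in N, time in s.
With the tool pointing down it reaches from about 400 to 925 mm from the base axis. Payload 12.5 kg.
Tool frame: the origin (TCP) lies midway between the tips of the shut fingers; the grasp point (between the pads) lies 19 mm behind it; x points along the fingers, y is the direction in which the jaws open and shut, and the axes are right-handed (so a half turn about x gives the same grasp; the last joint's range is limited). The gripper opens to 95 mm and grips with 3 to 60 N. Pads are 20 mm wide; open, the fingers measure 119 mm over their backs; the gripper's body (75 mm by 180 mm) begins 59 mm behind the grasp point.
Start: joints at [-1.225, 0.491, 1.559, -0, 1.092, -0.106], TCP at [272.89, -562.297, 214.661] pointing down, gripper open.
Joint ranges: [-3.1, 3.1], [-0.84, 2.19], [0.05, 2.79], [-1.13, 4.28], [0.06, 2.93], [-2.69, 2.69]. Speed limits (rad/s): [2.22, 2.22, 2.79, 3.14, 3.14, 3.14].

INTERFACE

Orientations are given as [roll, pitch, yaw] about the fixed x, y, z axes, in that order (R = Rz(yaw) Ry(pitch) Rx(roll)).
In Python, from cell import sensors, read_camera, get_calibration, order gives the robot as it stands. The module is installed in compiled form; this text tells all that it offers.
- The arm moves only by the tool servo_tool, never from a script. Its argument "steps" is text: rows parted by semicolons, each of 7 numbers parted by spaces: the shift along the tool's x, y, z in mm, then the turn, a rotation vector about the tool's x, y, z in rad, then the finger opening in mm, from 0 to 95.1. A call has exactly 8 rows; each row shifts and turns the pose as measured when the row begins, along the tool's axes as they then stand; what a row does not reach is not made up. A row lasts 1/10 s, in which the tool goes at most 50 mm and 8.59 degrees, less where a joint would pass 70% of its speed; a pose out of reach is approached as far as the arm can. A call is refused whole if a number of a shift passes 50 or a number of a turn 0.15, either way. A call with a gripper value outside its range is refused whole. The fingers move at their own pace and stop on an object; the grip force is fixed at half the most. Time passes only in rows, so rows that do not move let the fingers close, or fill a call up. It gives the time, the measured TCP pose, the force and the opening at its end, in the units of the state.
- sensors.state(): the state, without advancing time (a new reading comes with each control period).
- read_camera(name): name is "scene" or "side" or "wrist"; returns (picture, depth): 400x640x3 uint8, blue, green, red; 400x640 float32, mm along the optical axis (not along the pixel's ray), 0 where there is no reading.
- get_calibration(name): a dict with "mtx" (3x3 intrinsics, pixels), "distortion" ([k1, k2, p1, p2, k3] as OpenCV has them; the pictures are not rectified), "R" (3x3) and "t" (3): a world point X has camera coordinates R X + t. Camera axes: x right, y down, z forward; pixel columns grow to the right and rows downward; lengths in mm; the calibration is good to about 2 mm. A picture is of the moment at which its call begins: read the wrist's pose just before it. get_calibration takes no time and is no camera call; for the wrist camera it gives the pose at the moment of the call.
- order.job_done(): hands the job in, once; it reports no verdict.
The state is a dict: "t": time; "joints": joint angles; "qvel": joint speeds; "tau": joint torques, N m; "eef_pos": TCP position; "tcp_rot": TCP orientation; "ft_force": force on the tool from outside, world axes, zero at the start; "moment": the same for the moment, N m; "opening": opening from 0.0 (shut) to 1.0 (fully open).
Only numpy, scipy, OpenCV 4.12 (cv2) and the standard library are available. Lean on these libraries where they do the work, as an engineer would, in place of code of your own. Each camera call takes 0.05 s, during which the arm holds its last target.

TASK

Lift the press stamp off the glass disc it is standing on, stand it upright in the middle of the round trivet and let go of it. Then pick up that glass disc and hold it up to the inspection camera: centred on the lens's line of sight, the middle of the disc 12 cm in front of the lens, its underside facing the lens squarely. Finish while still holding it there, still, with nothing else bearing it, and leave the other things on the bench alone.

Things in the scene. Friction and masses are not known exactly. Their poses are not given: they have to be found in the camera images.
- stamp_handle (a point): centre of the round black handle of the press stamp (handle 26 mm across, 70 mm long, along the stamp's z axis). The stamp is an iron disc 64 mm across and 22 mm thick with a thin 9 mm rod rising from it to the handle; 170 mm high in all, about 0.4 to 0.75 kg. It starts upright on the glass disc. z axis points up along the rod
- stamp_foot (a point): centre of the underside of the stamp's iron disc, 135 mm below the handle's centre
- stamp: the press stamp; origin at the centre of its underside, z axis up along the rod
- glass_center (a point): centre (half-way up) of the cold pressed amber glass disc that the stamp stands on: 56 mm across, 28 mm thick, edges rounded by 3 mm, about 0.17 kg, z axis along its axis, upward at the start. It lies on the dark steel slab
- glass_under (a point): centre of the glass disc's underside, 14 mm below its centre
- glass: the same glass disc; origin at the centre of its underside, z axis up at the start
- slab: fixed dark steel slab, 220 (x) x 300 (y) x 40 mm high; origin at the centre of its underside, on the table, so its top is at 40 mm
- trivet_top (a point): centre of the top of the fixed round iron trivet with a flat cork-faced top, 100 mm across, top 15 mm above the table; to the left or right of the slab
- camera_head: fixed inspection camera head; origin at the centre of its front lens, 105 mm above the table; its z axis is the line of sight, pointing out of the lens, 40 degrees from vertical, up and roughly towards the robot. Round lens ring 60 mm across, white 52 mm housing behind it
- camera_stand: fixed stand of that camera: grey base plate 120 x 100 mm reaching 90 mm behind (own +x) and 30 mm before its origin, with a post 60 mm behind the lens, nothing higher than 120 mm. Origin on the table straight below the lens. It stands on the other side of the slab from the trivet
- small_glass_center (a point): bystander: centre of a smaller glass disc, 38 mm across, 20 mm thick, on the slab near its right-hand (-y) end
- shears_pivot (a point): bystander: pivot of a pair of steel shears with red handles, 210 mm long, 13 mm thick, lying beyond the slab
- tin_center (a point): bystander: centre of an open metal tin, 76 mm across, 100 mm high, far on the right
There are look-alikes about, which are no part of the job. Leave any green look-alike of the stamp alone. Of the things that look like the camera_stand, the smaller one is meant.

How it is judged:
By the outcome, as a careful person would: the job done as asked, in the order asked, and still so for the second after the job is handed in, while the arm keeps its last pose, push and grip.
It also fails if it takes over 48 s, if anything falls off the work surface, if the arm or the gripper's body presses on something with over 40 N, if the wrist force passes 120 N, or if a joint passes its speed limit or range.

## Working session

There is one attempt and no reset: what is moved stays moved. The work goes in short steps, Python scripts to look and compute and a tool call to move; the robot and the scene stay as the last step left them, time stands still between calls to the robot, and variables do not carry over. Pictures are saved under pics/ and viewed, and the job is handed in when it is done.

Besides the shell and the picture viewer there is one more tool, called after "Call:" as name(argument=value, ...), one argument or row to a line, values as JSON. servo_tool: Moves the arm, as the interface text tells. Its arguments: {"type":"object","properties":{"steps":{"type":"string"}},"required":["steps"]}

```bash
mkdir -p pics
cat > h.py <<'E'
import numpy as np, cv2
from cell import sensors, read_camera, get_calibration, order
E
python3 - <<'E'
from h import *
for n in ["scene","side","wrist"]:
    c=get_calibration(n); p,d=read_camera(n)
    cv2.imwrite(f"pics/{n}0.png",p); np.savez(f"{n}0.npz",p=p,d=d,**{k:np.array(c[k]) for k in c})
    R=np.array(c["R"]);t=np.array(c["t"]).ravel()
    print(n,np.round(-R.T@t),np.round(R[2],2),np.round(np.array(c["mtx"]),0).tolist(),np.round(c["distortion"],3), (d>0).mean())
print(sensors.state())
E
```

```text
scene [1338. -469. 1024.] [-0.64  0.3  -0.7 ] [[472.0, 0.0, 323.0], [0.0, 472.0, 198.0], [0.0, 0.0, 1.0]] [-0.072  0.     0.     0.     0.   ] 0.99615625
side [  497. -1147.   824.] [ 0.03  0.83 -0.56] [[483.0, 0.0, 321.0], [0.0, 483.0, 196.0], [0.0, 0.0, 1.0]] [-0.109  0.     0.     0.     0.   ] 0.99605859375
wrist [ 341. -528.  384.] [-0.24 -0.12 -0.96] [[323.0, 0.0, 314.0], [0.0, 323.0, 195.0], [0.0, 0.0, 1.0]] [-0.009  0.     0.     0.     0.   ] 0.9960546875
{'t': 0.15, 'joints': array([-1.22457296e+00,  4.91416874e-01,  1.55926755e+00,  8.00728066e-06,
        1.09170193e+00, -1.05613023e-01]), 'qvel': array([-0.00131334, -0.00021227, -0.00302582,  0.00051575, -0.00013671,
        0.00067168]), 'tau': array([ 1.54623653e-03, -6.12896705e+01, -2.58279347e+01,  6.92316424e-02,
        4.73272533e-02, -6.63658193e-05]), 'eef_pos': array([ 272.84797613, -562.12409427,  214.21304738]), 'tcp_rot': array([-1.68535823,  1.5700026 ,  1.90806712]), 'ft_force': array([-0.28787185, -0.92171036,  0.07497367]), 'moment': array([ 0.00361556,  0.03110908, -0.04479949]), 'opening': 1.0027528879597511}
```

View pics/scene0.png

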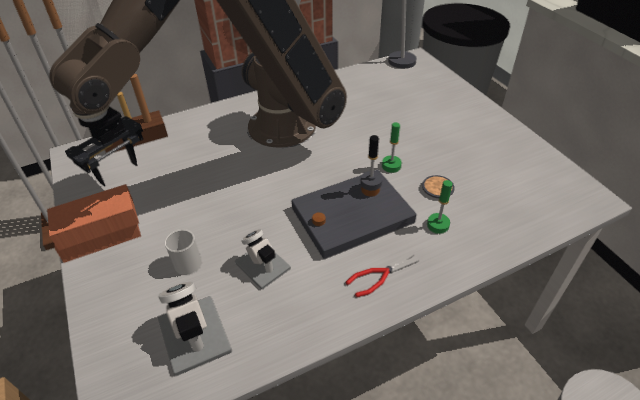

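View pics/side0.png

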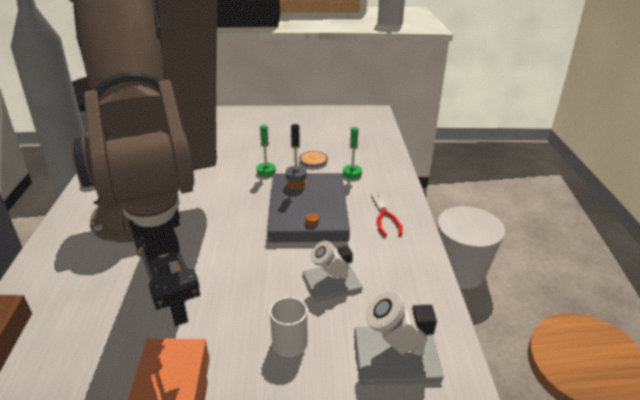

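View pics/wrist0.png

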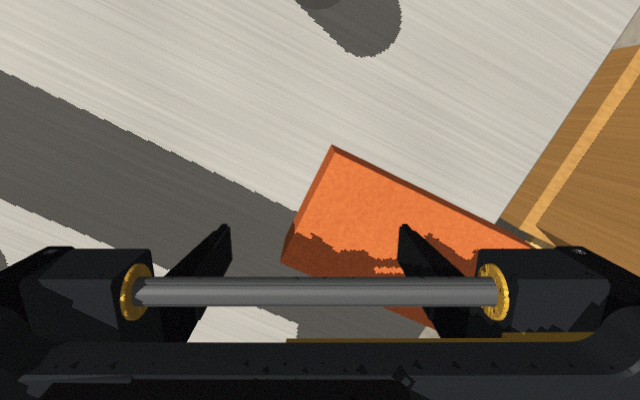

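The scene view shows the stamp (handle about (373,147)) on the amber disc at (371,187), the trivet at (437,186), the small camera at (262,250), and green look-alikes at (393,147) and (441,205). The side view shows the handle at (295,136), the trivet at (313,158) and the small camera at (328,258).

```bash
cat >> h.py <<'E'
def load(n): return np.load(n)
def cloud(f):
    h,w=f["d"].shape
    uv=np.stack(np.meshgrid(np.arange(w),np.arange(h)),-1).reshape(-1,1,2).astype(np.float64)
    n=cv2.undistortPoints(uv,f["mtx"],f["distortion"]).reshape(-1,2)
    d=f["d"].reshape(-1,1).astype(float)
    X=np.hstack([n*d,d]); X=(X-f["t"].ravel())@f["R"]
    X[d[:,0]==0]=np.nan
    return X.reshape(h,w,3)
def ray(f,uv):
    n=cv2.undistortPoints(np.array(uv,float).reshape(-1,1,2),f["mtx"],f["distortion"]).reshape(-1,2)
    v=np.hstack([n,np.ones((len(n),1))])@f["R"]
    c=-f["R"].T@f["t"].ravel()
    return c,v/np.linalg.norm(v,axis=1,keepdims=True)
def onplane(f,uv,z):
    c,v=ray(f,uv); return c+v*((z-c[2])/v[:,2])[:,None]
def tri(obs):
    A=np.zeros((3,3));b=np.zeros(3)
    for f,uv in obs:
        c,v=ray(f,uv);P=np.eye(3)-np.outer(v[0],v[0]);A+=P;b+=P@c
    X=np.linalg.solve(A,b)
    return X,[np.linalg.norm((np.eye(3)-np.outer(ray(f,uv)[1][0],ray(f,uv)[1][0]))@(X-ray(f,uv)[0])) for f,uv in obs]
def save(n,k):
    c=get_calibration(n); p,d=read_camera(n)
    cv2.imwrite(f"pics/{n}{k}.png",p); np.savez(f"{n}{k}.npz",p=p,d=d,**{q:np.array(c[q]) for q in c})
    return np.load(f"{n}{k}.npz")
E
python3 - <<'E'
from h import *
s=load("scene0.npz");w=load("side0.npz")
cs=cloud(s);cw=cloud(w)
for nm,f,c,pts in [("sc",s,cs,[(373,147),(371,187),(437,186),(318,218),(340,200),(262,255),(500,250)]),("si",w,cw,[(295,136),(296,184),(313,158),(312,218),(300,200),(323,253),(240,250)])]:
    for u,v in pts: print(nm,(u,v),np.round(c[v,u]),f["p"][v,u])
a=s["p"][125:285,220:470];b=w["p"][115:305,240:420]
cv2.imwrite("pics/cs.png",cv2.resize(a,None,fx=3.2,fy=3.2,interpolation=cv2.INTER_CUBIC))
cv2.imwrite("pics/cw.png",cv2.resize(b,None,fx=3.1,fy=3.1,interpolation=cv2.INTER_CUBIC))
E
```

```text
sc (373, 147) [484.  88. 214.] [14 13 13]
sc (371, 187) [504.  78.  84.] [39 37 36]
sc (437, 186) [534. 302.  17.] [ 99 140 190]
sc (318, 218) [ 522. -101.   58.] [ 38  73 127]
sc (340, 200) [472.  -6.  41.] [79 75 76]
sc (262, 255) [ 606. -296.   98.] [18 18 18]
sc (500, 250) [811. 320.  -2.] [154 160 166]
si (295, 136) [473.  82. 208.] [32 35 31]
si (296, 184) [474.  61.  61.] [27 55 88]
si (313, 158) [529. 300.  15.] [102 161 220]
si (312, 218) [ 518. -110.   61.] [ 46 104 174]
si (300, 200) [486.   9.  39.] [101 101 104]
si (323, 253) [ 539. -308.  108.] [93 97 95]
si (240, 250) [ 327. -161.   -3.] [185 199 213]
```

View pics/cs.png

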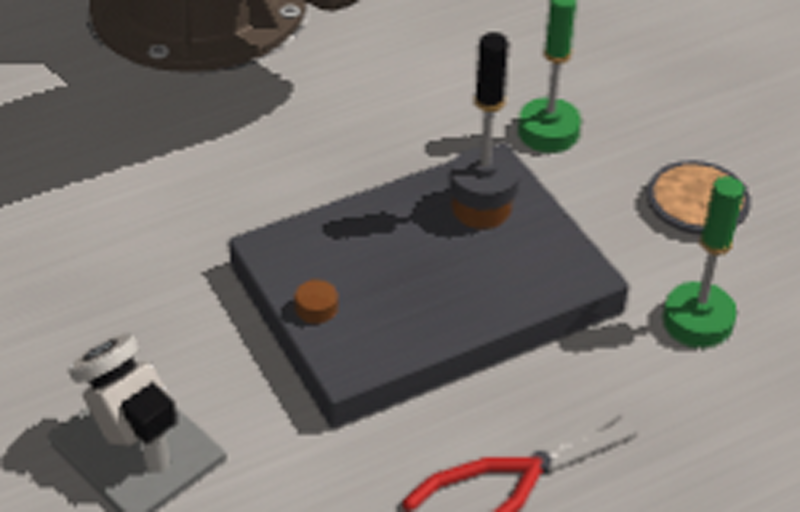

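View pics/cw.png

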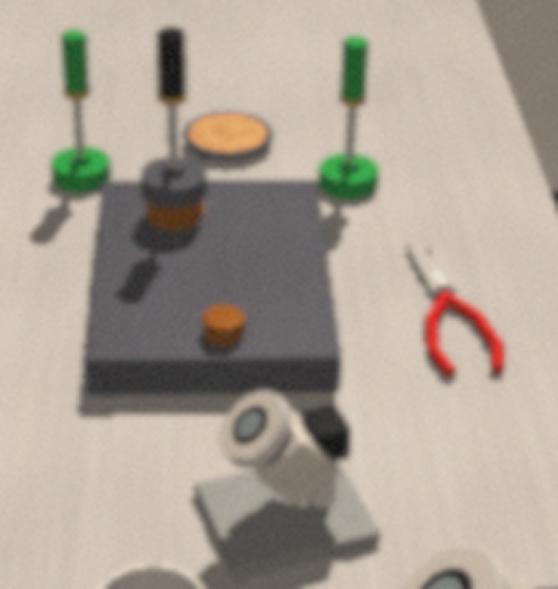

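Run:
```python
from h import *
s=load("scene0.npz");w=load("side0.npz");cs=cloud(s);cw=cloud(w)
def hsv(f):return cv2.cvtColor(f["p"],cv2.COLOR_BGR2HSV)
def blob(f,m,box,nm):
    x0,y0,x1,y1=box; k=np.zeros(m.shape,np.uint8);k[y0:y1,x0:x1]=m[y0:y1,x0:x1]
    n,l,st,ce=cv2.connectedComponentsWithStats(k)
    i=1+np.argmax(st[1:,4]); print(nm,st[i],np.round(ce[i],1));return l==i,ce[i]
hs,hw=hsv(s),hsv(w)
# handle
m1,c1=blob(s,(hs[...,2]<45),(360,128,388,160),"handle sc")
m2,c2=blob(w,(hw[...,2]<70),(284,118,306,150),"handle si")
print(tri([(s,[c1]),(w,[c2])]))
am=lambda h:(h[...,0]<18)&(h[...,1]>120)
for nm,f,h,c,b in [("glass sc",s,hs,cs,(350,170,395,205)),("glass si",w,hw,cw,(280,170,312,200)),("small sc",s,hs,cs,(300,205,335,235)),("small si",w,hw,cw,(300,205,325,235)),("triv sc",s,hs,cs,(415,165,460,205)),("triv si",w,hw,cw,(295,145,332,172))]:
    m,ce=blob(f,(h[...,0]<20)&(h[...,1]>90),b,nm)
    X=c[m]; print(np.round(np.nanmedian(X,0)),np.round(np.nanpercentile(X,3,0)),np.round(np.nanpercentile(X,97,0)))
    if nm=="triv si":
        cnt=max(cv2.findContours(m.astype(np.uint8),0,1)[0],key=len)
        P=onplane(f,cnt.reshape(-1,2),15); print("circle",cv2.minEnclosingCircle(P[:,:2].astype(np.float32)))
        print(onplane(f,[ce],15))
    if nm=="triv sc":
        cnt=max(cv2.findContours(m.astype(np.uint8),0,1)[0],key=len)
        P=onplane(f,cnt.reshape(-1,2),15);print("circle",cv2.minEnclosingCircle(P[:,:2].astype(np.float32)))
for nm,f,h in [("sc",s,hs),("si",w,hw)]:
    g=(h[...,0]>45)&(h[...,0]<75)&(h[...,1]>120)
    n,l,st,ce=cv2.connectedComponentsWithStats(g.astype(np.uint8))
    for i in range(1,n):
        if st[i,4]>40: print("green",nm,np.round(ce[i]),np.round(np.nanmedian(cloud(f)[l==i],0)))
# slab corners from height
for nm,c in (("sc",cs),("si",cw)):
    q=c[(abs(c[...,2]-40)<6)&(c[...,0]>300)&(c[...,0]<700)&(abs(c[...,1])<200)]
    hull=cv2.minAreaRect(q[:,:2].astype(np.float32));print("slab",nm,hull)
```

```text
handle sc [369 136   9  22 170] [373.1 146.4]
handle si [292 125   7  21 132] [294.8 135.3]
(array([472.27637485,  95.19784559, 203.92476183]), [np.float64(0.5834179463899102), np.float64(0.5834179463898981)])
glass sc [361 187  19  10 102] [369.8 191.9]
[497.  79.  53.] [467.  67.  40.] [505. 108.  68.]
glass si [288 180  18  10 126] [296.  184.6]
[474.  70.  53.] [450.  62.  39.] [498.  84.  66.]
small sc [312 212  14  14 157] [318.4 218.8]
[ 525. -101.   58.] [ 498. -116.   39.] [539. -84.  62.]
small si [305 213  14  14 158] [311.6 219.2]
[ 518. -109.   57.] [ 502. -120.   39.] [534. -77.  61.]
triv sc [425 177  22  18 268] [434.2 184.6]
[521. 297.  15.] [493. 269.  11.] [557. 338.  19.]
circle ((530.7872924804688, 307.852294921875), 42.83513641357422)
triv si [301 152  25  13 260] [313.1 157.7]
[530. 305.  13.] [492. 267.  10.] [567. 345.  16.]
circle ((529.5469360351562, 302.34918212890625), 44.93723678588867)
[[529.60750525 301.33736606  15.        ]]
green sc [395. 132.] [382. 230. 147.]
green sc [391. 164.] [383. 228.  21.]
green sc [446. 191.] [665. 210. 150.]
green sc [438. 223.] [666. 208.  21.]
green si [264. 134.] [372. 224. 143.]
green si [354. 136.] [655. 205. 143.]
green si [266. 169.] [373. 216.  19.]
green si [352. 172.] [653. 198.  19.]
slab sc ((511.46685791015625, 15.815017700195312), (225.38987731933594, 301.4814147949219), 0.33706697821617126)
slab si ((506.78045654296875, 13.910354614257812), (219.70822143554688, 305.3753662109375), 0.02369607798755169)
```

Run:
```python
from h import *
s=load("scene0.npz");w=load("side0.npz")
a=s["p"][220:290,225:305];b=w["p"][232:302,295:370]
cv2.imwrite("pics/ca.png",np.hstack([cv2.resize(a,(400,350),interpolation=cv2.INTER_CUBIC),cv2.resize(b,(375,350),interpolation=cv2.INTER_CUBIC)]))
```

```text
(no output)
```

View pics/ca.png

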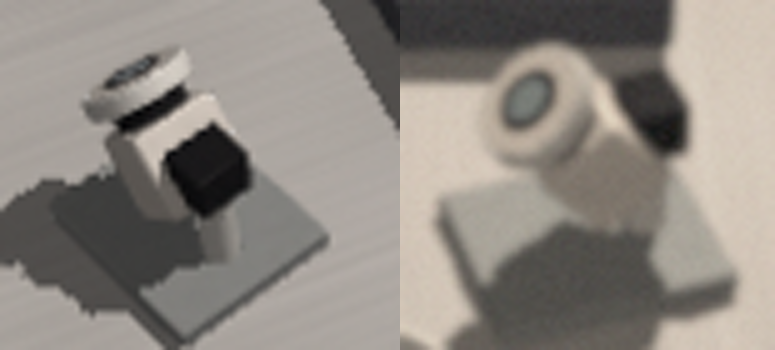

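Lens glass: scene about (251,234), side about (320.6,252). The base plate's corners show in both views.

Run:
```python
from h import *
s=load("scene0.npz");w=load("side0.npz");cs=cloud(s);cw=cloud(w)
L,e=tri([(s,[(251.2-.4,234-.4)]),(w,[(320.6-.4,252-.4)])]);print(L,e)
print(onplane(s,[(250.8,233.6)],105),onplane(w,[(320.2,251.6)],105))
sc=lambda u,v:(225+u/5-.4,220+v/5-.4); si=lambda u,v:(295+(u-400)/5-.4,232+v/5-.4)
print("sc",onplane(s,[sc(52,203),sc(185,338),sc(328,236)],10).round())
print("si",onplane(w,[si(440,197),si(487,292),si(735,272),si(678,180)],10).round())
# cloud of head ring
for nm,c in (("sc",cs),("si",cw)):
    m=(np.linalg.norm(c-L,axis=2)<33)
    q=c[m]; ce=q.mean(0);U,S,V=np.linalg.svd(q-ce);print(nm,len(q),ce.round(),S.round(),V[2].round(3))
    # base plate orientation
    q=c[(np.linalg.norm(c[...,:2]-L[:2],axis=2)<180)&(c[...,2]>4)&(c[...,2]<16)&(c[...,1]<-180)]
    print(len(q),cv2.minAreaRect(q[:,:2].astype(np.float32)),np.median(q[:,2]))
```

```text
[ 532.67180681 -298.06853704  104.31041153] [np.float64(0.5461855607611779), np.float64(0.5461855607613384)]
[[ 532.66785261 -297.83960332  105.        ]] [[ 532.93774136 -299.56973105  105.        ]]
sc [[ 520. -351.   10.]
 [ 635. -318.   10.]
 [ 608. -226.   10.]]
si [[ 492. -260.   10.]
 [ 514. -327.   10.]
 [ 632. -316.   10.]
 [ 610. -251.   10.]]
sc 219 [ 550. -299.  108.] [230. 178. 116.] [ 0.39   0.196 -0.9  ]
1035 ((536.015869140625, -331.66107177734375), (288.3373107910156, 346.0027770996094), 88.54413604736328) 11.995074035210529
si 449 [ 537. -305.  104.] [341. 317. 113.] [-0.539 -0.294  0.789]
1208 ((531.6923828125, -319.00946044921875), (205.1834716796875, 260.56622314453125), 65.81401824951172) 12.093437143675237
```

```bash
cat >> h.py <<'E'
from scipy.spatial.transform import Rotation as Ro
def st():
    s=sensors.state(); return s,np.array(s["eef_pos"]),Ro.from_euler("xyz",s["tcp_rot"]).as_matrix()
def to(P,Rt=None):
    s,p,R=st(); d=R.T@(np.array(P,float)-p)
    rv=Ro.from_matrix(R.T@(R if Rt is None else Rt)).as_rotvec()
    print("t",round(s["t"],2),"pos",p.round(1),"shift",d.round(1),"turn",rv.round(3),"F",s["ft_force"].round(1),"op",round(s["opening"]*95.1,1)); return d,rv
def rot(x,y):
    x=np.array(x,float);x/=np.linalg.norm(x);y=np.array(y,float);y-=x*(x@y);y/=np.linalg.norm(y)
    return np.stack([x,y,np.cross(x,y)],1)
E
python3 - <<'E'
from h import *
s,p,R=st();print(R.round(3))
c=load("wrist0.npz");C=-c["R"].T@c["t"].ravel();print("cam in tool",(R.T@(C-p)).round(),(R.T@c["R"].T).round(3))
to([480,-330,260])
E
```

```text
[[-0.     0.437 -0.9  ]
 [ 0.001 -0.9   -0.437]
 [-1.    -0.001 -0.   ]]
cam in tool [-170.   -1.  -76.] [[ 0.001 -0.268  0.963]
 [ 1.     0.    -0.001]
 [ 0.     0.963  0.268]]
t 0.15 pos [ 272.8 -562.1  214.2] shift [ -45.7 -118.4 -287.7] turn [0. 0. 0.] F [-0.3 -0.9  0.1] op 95.4
```

Call:
servo_tool(
  steps="-6 -15 -37 0 0 0 95;-6 -15 -37 0 0 0 95;-6 -15 -37 0 0 0 95;-6 -15 -37 0 0 0 95;-6 -15 -37 0 0 0 95;-6 -15 -37 0 0 0 95;-6 -15 -37 0 0 0 95;-6 -15 -30 0 0 0 95",
)

```text
t: 0.95
eef_pos: [484.8, -322.3, 261.0]
tcp_rot: [-1.423, 1.565, 2.164]
ft_force: [-0.6, -0.8, -0.0]
opening: 0.999
```

Run:
```python
from h import *
f=save("wrist",1);to([472,95,260]);c=cloud(f)
L=np.array([532.7,-298.5,105])
print(cv2.projectPoints(L[None],cv2.Rodrigues(f["R"])[0],f["t"],f["mtx"],f["distortion"])[0])
```

```text
t 1.0 pos [ 487.1 -319.2  262. ] shift [   4.2 -380.2 -165.2] turn [0. 0. 0.] F [1.1 2.9 0.6] op 94.9
[[[315.20294422 128.57556859]]]
```

View pics/wrist1.png

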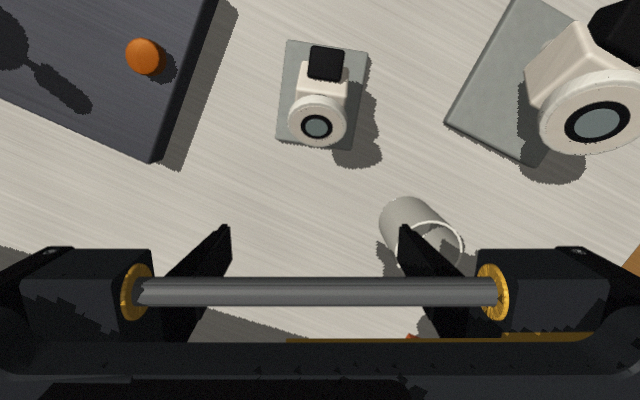

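The wrist view shows the lens at (317,126), the base plate's corners at about (289,40), (369,52), (276,138) and (351,149), and the small disc at (145,56).

Run:
```python
from h import *
f=load("wrist1.npz");p=f["p"]
a=p[30:160,260:390];cv2.imwrite("pics/w1c.png",cv2.resize(a,None,fx=4.5,fy=4.5,interpolation=cv2.INTER_CUBIC))
g=p[105:148,295:340];h=cv2.cvtColor(p,cv2.COLOR_BGR2GRAY)
k=np.zeros(h.shape,np.uint8);k[108:145,298:336]=(h[108:145,298:336]<150)
n,l,s,ce=cv2.connectedComponentsWithStats(k)
for i in range(1,n):
  if s[i,4]>50:
    cnt=max(cv2.findContours((l==i).astype(np.uint8),0,1)[0],key=len);e=cv2.fitEllipse(cnt);print(s[i],ce[i],e,onplane(f,[e[0]],105))
print(onplane(f,[(289,40),(369,52),(276,138),(351,149)],12).round(1))
```

```text
[299 113  35  29 726] [316.23829201 126.51101928] ((316.24810791015625, 126.53429412841797), (26.018522262573242, 33.756534576416016), 103.04170989990234) [[ 534.93610935 -298.57888916  105.        ]]
[[ 606.9 -228.2   12. ]
 [ 636.  -320.4   12. ]
 [ 494.4 -260.6   12. ]
 [ 523.3 -354.    12. ]]
```

View pics/w1c.png

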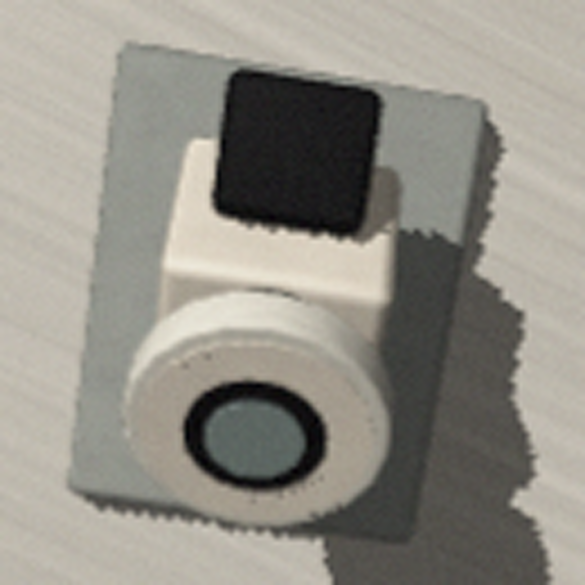

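Call:
servo_tool(
  steps="0 -45 -20 0 0 0 95;0 -45 -20 0 0 0 95;0 -45 -20 0 0 0 95;0 -45 -20 0 0 0 95;0 -45 -20 0 0 0 95;0 -45 -20 0 0 0 95;0 -45 -20 0 0 0 95;0 -35 -12 0 0 0 95",
)

```text
t: 1.8
eef_pos: [472.2, 64.9, 262.4]
tcp_rot: [-1.676, 1.565, 1.909]
ft_force: [0.2, -0.7, 0.4]
opening: 1.002
```

Run:
```python
from h import *
f=save("wrist",2);to([472,95,262],rot([0,0,-1],[.437,-.9,0]));to([472,95,262],rot([0,0,-1],[0,-1,0]));print(st()[0]["joints"].round(2))
```

```text
t 1.85 pos [471.3  68.4 262.5] shift [  0.7 -23.7 -12.1] turn [-0.007 -0.001  0.007] F [-1.8  2.8 -0.7] op 95.2
t 1.85 pos [471.3  68.4 262.5] shift [  0.7 -23.7 -12.1] turn [0.445 0.001 0.007] F [-1.8  2.8 -0.7] op 95.2
[0.   0.23 1.84 0.01 1.07 1.12]
```

View pics/wrist2.png

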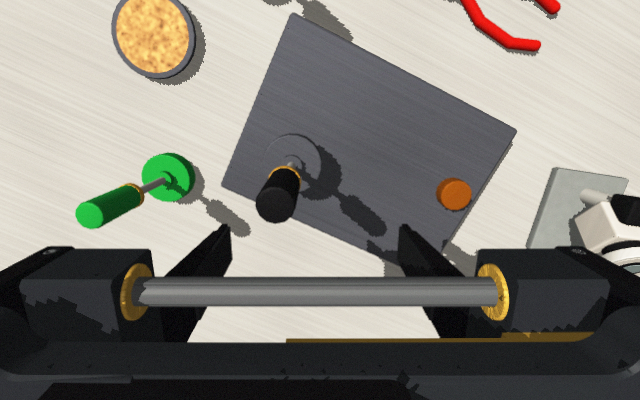

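The wrist view shows the handle top at (275,206), the iron foot at (293,163) and the full trivet at (153,35).

Run:
```python
from h import *
f=load("wrist2.npz");h=cv2.cvtColor(f["p"],cv2.COLOR_BGR2HSV)
k=np.zeros(h.shape[:2],np.uint8);k[0:100,90:215]=((h[...,0]<25)&(h[...,1]>90))[0:100,90:215]
cnt=max(cv2.findContours(k,0,1)[0],key=len).reshape(-1,2);cnt=cnt[cnt[:,1]>1]
P=onplane(f,cnt,15)[:,:2];A=np.c_[2*P,np.ones(len(P))];q=np.linalg.lstsq(A,(P**2).sum(1),rcond=None)[0];print("trivet",q[:2],np.sqrt(q[2]+q[:2]@q[:2]))
for n in ["scene0.npz","side0.npz"]:
    g=load(n);hh=cv2.cvtColor(g["p"],cv2.COLOR_BGR2HSV)
    x0,y0,x1,y1=(415,165,460,205) if n[1]=="c" else (295,145,332,172)
    k=np.zeros(hh.shape[:2],np.uint8);k[y0:y1,x0:x1]=((hh[...,0]<20)&(hh[...,1]>90))[y0:y1,x0:x1]
    P=onplane(g,np.argwhere(k)[:,::-1],15)[:,:2];print(n,cv2.minEnclosingCircle(P.astype(np.float32)))
dk=np.zeros(h.shape[:2],np.uint8);dk[150:225,250:305]=(h[...,2]<45)[150:225,250:305]
n,l,s,ce=cv2.connectedComponentsWithStats(dk);i=1+np.argmax(s[1:,4]);print(s[i],ce[i])
# handle top: bottom-most arc, top cap centre estimate ~ (275,206)
print(onplane(f,[(275,206)],238), onplane(f,[(293,163)],90))
```

```text
trivet [531.45231275 308.6519614 ] 42.623422218789514
scene0.npz ((549.4528198242188, 299.85101318359375), 61.282630920410156)
side0.npz ((513.0133666992188, 329.7000732421875), 76.24696350097656)
[ 256  169   44   54 1694] [278.43801653 196.10035419]
[[474.26467326  94.52890424 238.        ]] [[476.38051283  94.26268802  90.        ]]
```

Call:
servo_tool(
  steps="0 -12 -7 0 0 0 95;0 -12 -7 0 0 0 95;0 0 0 0 0 0 95;16 0 0 0 0 0 95;16 0 0 0 0 0 95;16 0 0 0 0 0 95;16 0 0 0 0 0 95;12 0 0 0 0 0 95",
)

```text
t: 2.65
eef_pos: [473.0, 97.1, 185.1]
tcp_rot: [-2.05, 1.565, 1.541]
ft_force: [1.3, 0.2, -0.1]
opening: 0.998
```

Run:
```python
from h import *
to([473,95,184],rot([0,0,-1],[.437,-.9,0]));f=save("wrist",3)
```

```text
t 2.65 pos [473.   97.1 185.1] shift [1.1 1.9 0.9] turn [-0.002 -0.003  0.005] F [ 1.3  0.2 -0.1] op 94.9
```

View pics/wrist3.png

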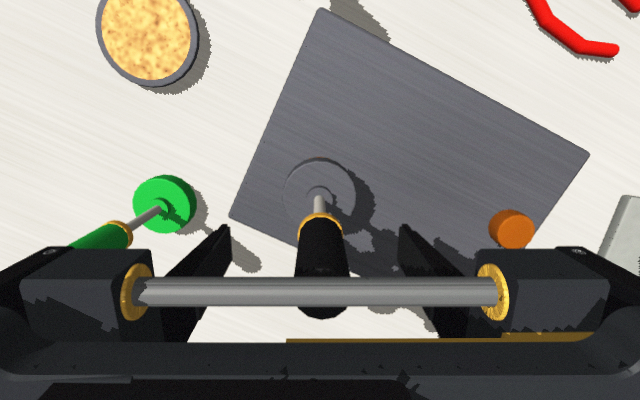

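The handle is centred between the fingers (column 320, against 316 midway).

Call:
servo_tool(
  steps="1 1 1 0 0 0 95;0 0 0 0 0 0 60;0 0 0 0 0 0 40;0 0 0 0 0 0 30;0 0 0 0 0 0 24;0 0 0 0 0 0 20;0 0 0 0 0 0 20;0 0 0 0 0 0 20",
)

```text
t: 3.5
eef_pos: [472.6, 94.1, 184.6]
tcp_rot: [-2.042, 1.565, 1.548]
ft_force: [-1.0, 0.6, 0.0]
opening: 0.462
```

Run:
```python
from h import *
to([473,95,184],rot([0,0,-1],[.437,-.9,0]))
```

```text
t 3.5 pos [472.6  94.1 184.6] shift [ 0.6 -0.7 -0.7] turn [-0.003 -0.003  0.005] F [-1.   0.6  0. ] op 43.9
```

Call:
servo_tool(
  steps="0 0 0 0 0 0 15;0 0 0 0 0 0 15;0 0 0 0 0 0 15;0 0 0 0 0 0 15;0 0 0 0 0 0 15;0 0 0 0 0 0 15;-2 0 0 0 0 0 15;-2 0 0 0 0 0 15",
)

```text
t: 4.3
eef_pos: [471.7, 94.0, 187.8]
tcp_rot: [-1.548, 1.565, 2.043]
ft_force: [1.0, -0.3, -7.1]
opening: 0.269
```

Run:
```python
from h import *
to([473,95,230],rot([0,0,-1],[.437,-.9,0]))
```

```text
t 4.3 pos [471.7  94.  187.8] shift [-42.2  -0.6  -1.6] turn [-0.003  0.     0.006] F [ 1.  -0.3 -7.1] op 25.6
```

Call:
servo_tool(
  steps="-4 0 0 0 0 0 15;-6 0 0 0 0 0 15;-8 0 0 0 0 0 15;-10 0 0 0 0 0 15;-10 0 0 0 0 0 15;-8 0 0 0 0 0 15;-4 0 0 0 0 0 15;0 0 0 0 0 0 15",
)

```text
t: 5.1
eef_pos: [471.5, 93.8, 242.7]
tcp_rot: [-1.523, 1.564, 2.068]
ft_force: [0.7, 0.6, -7.2]
opening: 0.268
```

Run:
```python
from h import *
to([531,307.5,225],rot([0,0,-1],[.437,-.9,0]));f=save("side",4);f2=save("wrist",4)
a=cv2.resize(f["p"][100:240,230:410],None,fx=3,fy=3);b=f2["p"][:,:]
cv2.imwrite("pics/m4.png",a)
```

```text
t 5.1 pos [471.5  93.8 242.7] shift [  18.7 -166.6 -146.4] turn [-0.003  0.     0.006] F [ 0.7  0.6 -7.2] op 25.5
```

View pics/m4.png

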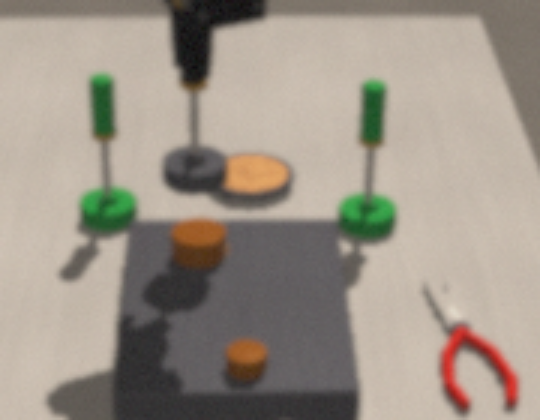

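View pics/wrist4.png

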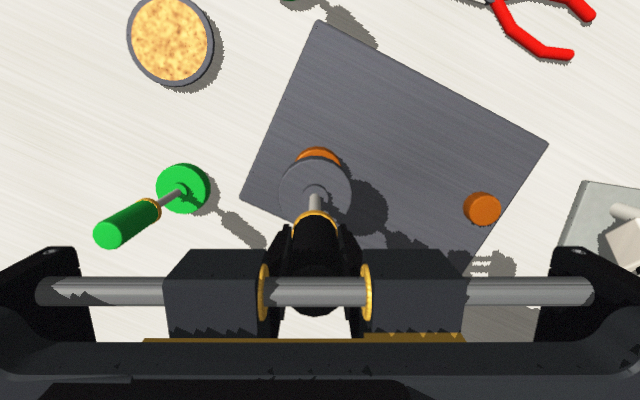

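The stamp hangs from the gripper and the disc stayed on the slab; in the wrist view the trivet is at (171,40).

```bash
cat >> h.py <<'E'
def circ(P):
    A=np.c_[2*P,np.ones(len(P))];q=np.linalg.lstsq(A,(P**2).sum(1),rcond=None)[0];return q[:2].round(1),round(float(np.sqrt(q[2]+q[:2]@q[:2])),1)
def ambermask(f,box):
    h=cv2.cvtColor(f["p"],cv2.COLOR_BGR2HSV);x0,y0,x1,y1=box
    k=np.zeros(h.shape[:2],np.uint8);k[y0:y1,x0:x1]=((h[...,0]<25)&(h[...,1]>90))[y0:y1,x0:x1];return k
def trivet(f,box):
    cnt=max(cv2.findContours(ambermask(f,box),0,1)[0],key=len).reshape(-1,2);cnt=cnt[cnt[:,1]>1]
    return circ(onplane(f,cnt,15)[:,:2])
E
python3 - <<'E'
from h import *
print(trivet(load("wrist4.npz"),(110,0,230,100)),trivet(load("side4.npz"),(301,145,332,172)))
E
```

```text
(array([531.3, 308.6]), 42.6) (array([533., 302.]), 40.4)
```

Call:
servo_tool(
  steps="0 -9 -8 0 0 0 15;0 -20 -18 0 0 0 15;0 -28 -25 0 0 0 15;0 -30 -27 0 0 0 15;0 -30 -27 0 0 0 15;0 -26 -22 0 0 0 15;0 -15 -12 0 0 0 15;0 -6 -5 0 0 0 15",
)

```text
t: 6.0
eef_pos: [531.0, 315.7, 237.9]
tcp_rot: [-0.842, 1.559, 2.745]
ft_force: [-0.5, 0.0, -6.5]
opening: 0.272
```

Run:
```python
from h import *
to([531,307.5,160],rot([0,0,-1],[.437,-.9,0]));f=save("side",5);f2=save("wrist",5);g=save("scene",5)
a=cv2.resize(f["p"][100:200,250:370],(480,400));b=cv2.resize(f2["p"],(0,0),fx=.5,fy=.5)
cv2.imwrite("pics/m5.png",np.hstack([a,cv2.copyMakeBorder(b,0,200,0,0,0)]))
```

```text
t 6.0 pos [531.  315.7 237.9] shift [77.9  8.   2.9] turn [-0.006  0.007  0.008] F [-0.5  0.  -6.5] op 25.9
```

View pics/m5.png

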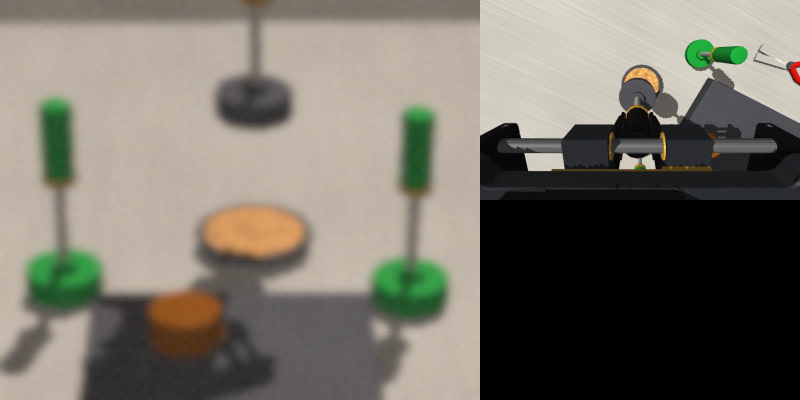

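Call:
servo_tool(
  steps="6 4 1 0 0 0 15;12 4 2 0 0 0 15;14 0 0 0 0 0 15;14 0 0 0 0 0 15;12 0 0 0 0 0 15;10 0 0 0 0 0 15;6 0 0 0 0 0 15;0 0 0 0 0 0 15",
)

```text
t: 6.95
eef_pos: [530.1, 296.7, 158.2]
tcp_rot: [-0.579, 1.559, 3.0]
ft_force: [0.5, 0.0, -6.9]
opening: 0.271
```

Run:
```python
from h import *
to([531,307.5,160],rot([0,0,-1],[.437,-.9,0]));f=save("side",6);f2=save("wrist",6);g=save("scene",6)
a=cv2.resize(f["p"][120:190,260:360],(400,280));b=cv2.resize(f2["p"][80:280,200:440],(400,333));c=cv2.resize(g["p"][120:220,390:490],(400,400))
cv2.imwrite("pics/m6.png",np.hstack([np.vstack([a,b])[:600],cv2.copyMakeBorder(c,0,200,0,0,0)]))
```

```text
t 6.95 pos [530.1 296.7 158.2] shift [-1.8 -9.4 -5.4] turn [-0.014  0.01   0.007] F [ 0.5  0.  -6.9] op 25.8
```

View pics/m6.png

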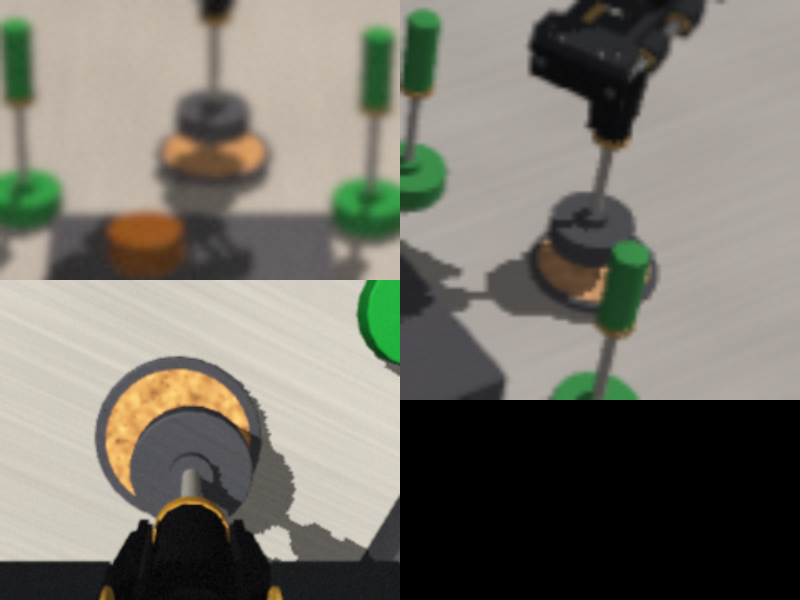

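Run:
```python
from h import *
f=load("wrist6.npz")
# crop pts -> full: u=200+x*0.6, v=80+(y-280)*0.6 ; outer rim points from picture
pts=[(97,420),(110,390),(135,367),(180,356),(222,366),(252,393),(97,455),(108,484)]
full=[(200+x*.6,80+(y-280)*.6) for x,y in pts]
print("rim",circ(onplane(f,full,15)[:,:2]))
# cork/rim contour
k=ambermask(f,(255,120,352,215)); cnt=max(cv2.findContours(k,0,1)[0],key=len).reshape(-1,2)
P=onplane(f,cnt,15)[:,:2]; r=np.linalg.norm(P-[531,308],axis=1)
P2=P[r>39]; print("cork",circ(P2),len(P2))
# foot top edge : z = TCP-116.6+22
z=158.2-116.6+22
ft=[(131,455),(140,435),(160,416),(190,407),(222,416),(242,438),(251,462)]
print("foot",circ(onplane(f,[(200+x*.6,80+(y-280)*.6) for x,y in ft],z)[:,:2]), st()[1])
```

```text
rim (array([531.6, 306.2]), 51.1)
cork (array([531.6, 308.6]), 42.5) 169
foot (array([532.7, 299.8]), 30.6) [530.56006412 297.20925628 159.55102634]
```

Call:
servo_tool(
  steps="0 -4 -2 0 0.005 0.004 15;0 -4 -2 0 0.005 0.003 15;2 0 0 0 0 0 15;5 0 0 0 0 0 15;5 0 0 0 0 0 15;4 0 0 0 0 0 15;2 0 0 0 0 0 15;0 0 0 0 0 0 15",
)

```text
t: 7.9
eef_pos: [531.1, 307.7, 141.2]
tcp_rot: [2.959, 1.566, 0.256]
ft_force: [-0.4, 0.1, -6.0]
opening: 0.267
```

Run:
```python
from h import *
to([530.5,306.5,131.6],rot([0,0,-1],[.437,-.9,0]));f2=save("wrist",7)
to([530.5,306.5,131.6],rot([0,0,-1],[.437,-.9,0]))
b=cv2.resize(f2["p"][80:280,200:440],(720,600));cv2.imwrite("pics/m7.png",b)
```

```text
t 7.9 pos [531.1 307.7 141.2] shift [9.6 0.8 1.1] turn [-0.013 -0.005 -0.001] F [-0.4  0.1 -6. ] op 25.4
t 7.95 pos [531.2 307.7 141.4] shift [9.8 0.8 1.1] turn [-0.013 -0.005 -0.001] F [ 0.5  0.4 -6.9] op 25.8
```

View pics/m7.png

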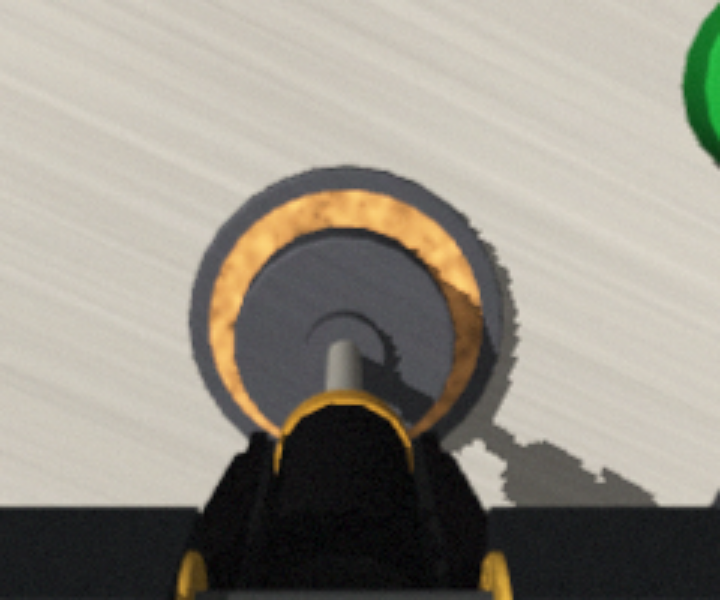

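Call:
servo_tool(
  steps="2 0.5 1 0 0 0 15;2 0 0 0 0 0 15;2 0 0 0 0 0 15;1.5 0 0 0 0 0 15;1 0 0 0 0 0 15;0.5 0 0 0 0 0 15;0 0 0 0 0 0 15;0 0 0 0 0 0 15",
)

```text
t: 8.75
eef_pos: [530.8, 306.7, 132.0]
tcp_rot: [2.982, 1.565, 0.279]
ft_force: [-0.9, -0.1, -6.7]
opening: 0.272
```

Run:
```python
from h import *
to([530.5,306.5,131.6],rot([0,0,-1],[.437,-.9,0]))
```

```text
t 8.75 pos [530.8 306.7 132. ] shift [0.4 0.1 0.4] turn [-0.013 -0.006 -0.001] F [-0.9 -0.1 -6.7] op 25.9
```

Not yet in contact; creep down.

Call:
servo_tool(
  steps="0.7 0 0 0 -0.003 0 15;0.7 0 0 0 -0.003 0 15;0.5 0 0 0 0 0 15;0 0 0 0 0 0 15;0 0 0 0 0 0 15;0 0 0 0 0 0 15;0 0 0 0 0 0 15;0 0 0 0 0 0 15",
)

```text
t: 9.55
eef_pos: [531.3, 306.9, 131.7]
tcp_rot: [2.649, 1.569, -0.054]
ft_force: [-1.0, -0.9, -1.6]
opening: 0.269
```

Run:
```python
from h import *
to([530.5,306.5,131.6],rot([0,0,-1],[.437,-.9,0]))
f2=save("side",8);b=cv2.resize(f2["p"][120:190,260:360],(800,560));cv2.imwrite("pics/m8.png",b)
```

```text
t 9.55 pos [531.3 306.9 131.7] shift [0.1 0.  0.9] turn [-0.013 -0.002 -0.001] F [-1.  -0.9 -1.6] op 25.6
```

View pics/m8.png

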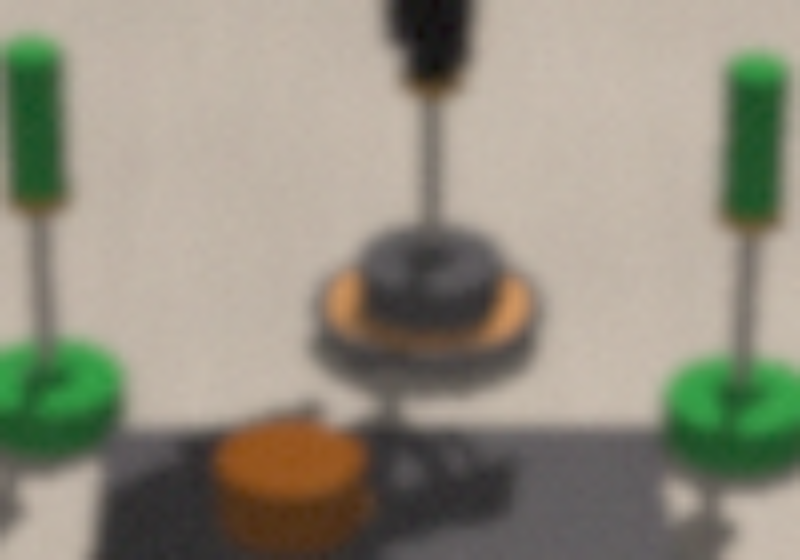

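The stamp stands on the cork, centred, with most of its weight transferred. Release.

Call:
servo_tool(
  steps="0.4 0 0 0 0 0 15;0 0 0 0 0 0 27;0 0 0 0 0 0 32;0 0 0 0 0 0 40;0 0 0 0 0 0 60;0 0 0 0 0 0 95;0 0 0 0 0 0 95;0 0 0 0 0 0 95",
)

```text
t: 10.4
eef_pos: [532.6, 307.5, 132.4]
tcp_rot: [2.956, 1.565, 0.254]
ft_force: [0.2, -0.3, -0.1]
opening: 0.702
```

Run:
```python
from h import *
to([530.5,306.5,240],rot([0,0,-1],[.437,-.9,0]))
```

```text
t 10.4 pos [532.6 307.5 132.4] shift [-107.6    0.2    1.7] turn [-0.013 -0.006 -0.001] F [ 0.2 -0.3 -0.1] op 66.7
```

Call:
servo_tool(
  steps="0 0 0 0 0 0 95;-6 0 0 0 0 0 95;-12 0 0 0 0 0 95;-18 0 0 0 0 0 95;-20 0 0 0 0 0 95;-20 0 0 0 0 0 95;-20 0 0 0 0 0 95;-12 0 0 0 0 0 95",
)

```text
t: 11.2
eef_pos: [531.5, 307.2, 248.1]
tcp_rot: [2.946, 1.565, 0.243]
ft_force: [0.7, 0.3, 0.4]
opening: 1.0
```

Run:
```python
from h import *
to([473,95,200],rot([0,0,-1],[.437,-.9,0]));f=save("scene",9);f2=save("side",9);f3=save("wrist",9)
a=cv2.resize(f["p"][120:220,350:470],(480,400),interpolation=cv2.INTER_CUBIC);b=cv2.resize(f2["p"][120:200,260:340],(320,320))
cv2.imwrite("pics/m9.png",np.hstack([a,cv2.copyMakeBorder(b,0,80,0,0,0)]))
```

```text
t 11.2 pos [531.5 307.2 248.1] shift [ 47.5 167.2 143.4] turn [-0.013 -0.005 -0.001] F [0.7 0.3 0.4] op 95.1
```

View pics/m9.png

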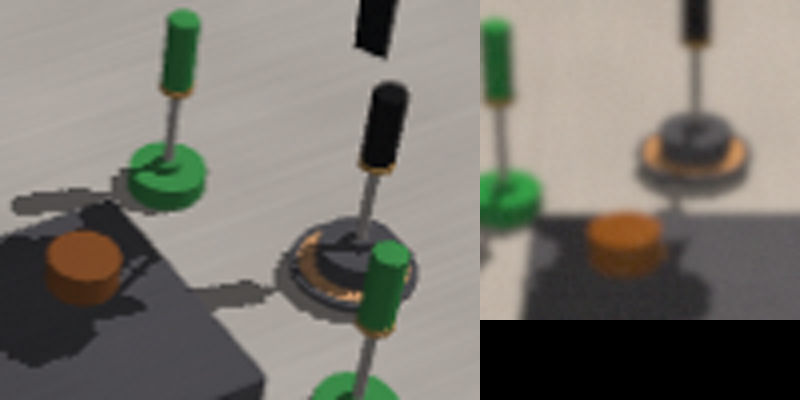

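View pics/wrist9.png

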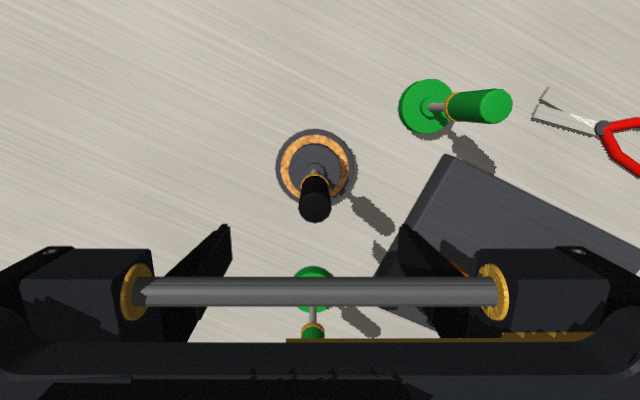

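The stamp stands alone, upright and centred on the trivet, and the gripper is clear above it.

Run:
```python
from h import *
for n,b in (("scene9",(355,170,385,205)),("side9",(280,165,312,195))):
    f=load(n+".npz");k=ambermask(f,b);k=cv2.morphologyEx(k,cv2.MORPH_CLOSE,np.ones((3,3),np.uint8))
    cnt=max(cv2.findContours(k,0,1)[0],key=len).reshape(-1,2)
    x,y,w,h=cv2.boundingRect(cnt); u=x+(w-1)/2;print(n,(x,y,w,h),cv2.moments(cnt)["m10"]/cv2.moments(cnt)["m00"],cv2.moments(cnt)["m01"]/cv2.moments(cnt)["m00"])
    m=cv2.moments(k,True);c=[(m["m10"]/m["m00"],m["m01"]/m["m00"])];print(onplane(f,c,54)) 
    globals()[n]=(f,c)
print(tri([scene9,side9]))
to([473,95,160],rot([0,0,-1],[.437,-.9,0]))
```

```text
scene9 (361, 177, 20, 20) 370.30180969060126 186.41389375364855
[[473.96094288  94.8427149   54.        ]]
side9 (286, 173, 21, 17) 295.7875816993464 180.68496732026142
[[473.03155837  90.49682519  54.        ]]
(array([472.55996731,  95.68762421,  51.48667738]), [np.float64(0.7139515065337962), np.float64(0.7139515065338748)])
t 11.35 pos [531.3 307.1 246.3] shift [ 85.9 167.1 143.3] turn [-0.013 -0.005 -0.001] F [ 0.2 -0.2 -1.5] op 95.2
```

Call:
servo_tool(
  steps="0 22 18 0 0 0 95;0 28 24 0 0 0 95;0 28 24 0 0 0 95;0 26 22 0 0 0 95;6 20 18 0 0 0 95;12 16 14 0 0 0 95;14 12 10 0 0 0 95;14 8 7 0 0 0 95",
)

```text
t: 12.15
eef_pos: [469.6, 97.3, 191.4]
tcp_rot: [-0.216, 1.565, -2.917]
ft_force: [1.3, 0.7, 0.7]
opening: 1.002
```

Run:
```python
from h import *
to([473,95,150],rot([0,0,-1],[.437,-.9,0]));f=save("wrist",10)
```

```text
t 12.15 pos [469.6  97.3 191.4] shift [41.4  3.6 -2.3] turn [-0.011  0.006  0.001] F [1.3 0.7 0.7] op 95.3
```

View pics/wrist10.png

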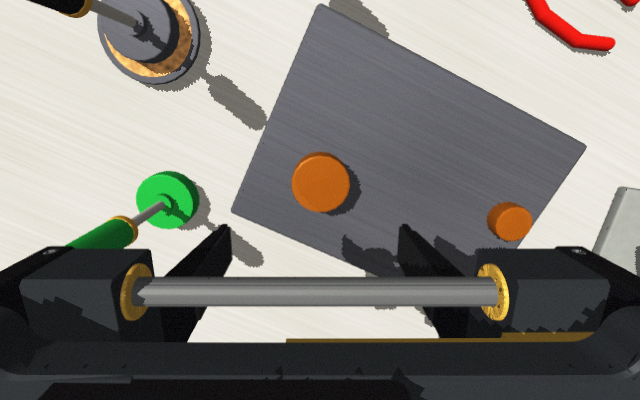

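The wrist view shows the disc at (321,182), centred between the fingers, with the stamp undisturbed on the trivet at top left.

Run:
```python
from h import *
f=load("wrist10.npz");k=ambermask(f,(280,140,370,225));m=cv2.moments(k,True);c=(m["m10"]/m["m00"],m["m01"]/m["m00"])
print(c,cv2.boundingRect(k));g=cv2.cvtColor(f["p"],cv2.COLOR_BGR2HSV)
cnt=max(cv2.findContours(k,0,1)[0],key=len).reshape(-1,2)
print("z65",circ(onplane(f,cnt,65)[:,:2]),"c@60",onplane(f,[c],60))
to([473,95,43],rot([0,0,-1],[.437,-.9,0]))
```

```text
(320.1637199434229, 181.98762376237624) (291, 152, 60, 61)
z65 (array([475.9,  95.3]), 28.3) c@60 [[475.4535345   95.04135902  60.        ]]
t 12.2 pos [468.3  96.4 189.3] shift [146.2   3.6  -5. ] turn [-0.011  0.009  0.002] F [-0.2 -0.8 -3. ] op 95.3
```

Call:
servo_tool(
  steps="10 2 -3 0 0.005 0 95;18 2 -2 0 0.004 0 95;20 0 0 0 0 0 95;20 0 0 0 0 0 95;18 0 0 0 0 0 95;10 0 0 0 0 0 95;4 0 0 0 0 0 95;0 0 0 0 0 0 95",
)

```text
t: 13.0
eef_pos: [472.4, 96.0, 82.5]
tcp_rot: [-0.65, 1.561, 2.931]
ft_force: [-0.6, -0.9, 0.1]
opening: 0.998
```

Run:
```python
from h import *
to([474,95,43.5],rot([0,0,-1],[.437,-.9,0]))
```

```text
t 13.0 pos [472.4  96.   82.5] shift [39.   1.8 -1.3] turn [-0.012  0.007  0.006] F [-0.6 -0.9  0.1] op 95.0
```

Call:
servo_tool(
  steps="7 1 -1 0 0.004 0.003 95;8 1 0 0 0.003 0.003 95;8 0 0 0 0 0 95;6 0 0 0 0 0 95;4 0 0 0 0 0 95;3 0 0 0 0 0 95;0 0 0 0 0 0 95;0 0 0 0 0 0 95",
)

```text
t: 13.8
eef_pos: [475.2, 94.6, 44.9]
tcp_rot: [2.527, 1.568, -0.175]
ft_force: [-0.6, -0.3, -0.1]
opening: 1.001
```

Run:
```python
from h import *
to([474,95,43.5],rot([0,0,-1],[.437,-.9,0]));f=save("wrist",11);to([474,95,43.5],rot([0,0,-1],[.437,-.9,0]))
```

```text
t 13.8 pos [475.2  94.6  44.9] shift [ 1.4 -0.8  0.9] turn [-0.012 -0.003 -0.002] F [-0.6 -0.3 -0.1] op 95.2
t 13.85 pos [475.2  94.6  44.9] shift [ 1.4 -0.8  0.9] turn [-0.012 -0.003 -0.002] F [-0.3  0.8  0.4] op 95.5
```

View pics/wrist11.png

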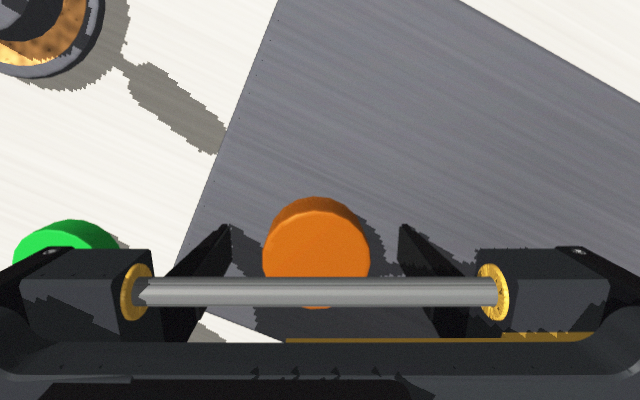

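The disc is centred between the fingers (columns 262–370; 316 midway). Close.

Run:
```python
from h import *
f=load("wrist11.npz");k=ambermask(f,(255,190,378,315))
cnt=np.vstack([c.reshape(-1,2) for c in cv2.findContours(k,0,1)[0] if len(c)>15])
c2=cnt[((cnt[:,1]>240)&(cnt[:,1]<272))|(cnt[:,1]>306)];c2=c2[(c2[:,0]<275)|(c2[:,0]>357)|(c2[:,1]>306)]
P=onplane(f,c2,65)[:,:2];print(len(P),circ(P))
```

```text
92 (array([474.1,  94.3]), 27.7)
```

Call:
servo_tool(
  steps="0.5 0 0.5 0 0 0 80;0 0 0 0 0 0 65;0 0 0 0 0 0 58;0 0 0 0 0 0 52;0 0 0 0 0 0 45;0 0 0 0 0 0 45;0 0 0 0 0 0 45;0 0 0 0 0 0 45",
)

```text
t: 14.65
eef_pos: [475.1, 94.4, 45.1]
tcp_rot: [2.604, 1.566, -0.098]
ft_force: [-0.0, 0.1, -0.6]
opening: 0.583
```

Run:
```python
from h import *
to([474,95,43.5],rot([0,0,-1],[.437,-.9,0]))
```

```text
t 14.65 pos [475.1  94.4  45.1] shift [ 1.6 -1.   0.8] turn [-0.012 -0.004 -0.002] F [-0.   0.1 -0.6] op 55.4
```

Call:
servo_tool(
  steps="0 0 0 0 0 0 40;0 0 0 0 0 0 40;-3 0 0 0 0 0 40;-6 0 0 0 0 0 40;-10 0 0 0 0 0 40;-15 0 0 0 0 0 40;-20 0 0 0 0 0 40;-20 0 0 0 0 0 40",
)

```text
t: 15.45
eef_pos: [473.3, 94.4, 121.9]
tcp_rot: [0.674, 1.57, -2.028]
ft_force: [-0.3, -0.5, -2.3]
opening: 0.584
```

Run:
```python
from h import *
a=np.radians(16.6);ax=np.array([-np.sin(np.radians(40))*np.cos(a),-np.sin(np.radians(40))*np.sin(a),np.cos(np.radians(40))])
L=np.array([534.5,-298.7,105]);C=L+120*ax;x=-ax
s,p,R=st();print(s["opening"],C,s["joints"].round(2))
# minimal rotation taking tool x to target x
v=np.cross(R[:,0],x);ang=np.arctan2(np.linalg.norm(v),R[:,0]@x);Rt=Ro.from_rotvec(v/np.linalg.norm(v)*ang).as_matrix()@R
to(C+8.9*x,Rt);print("y",Rt[:,1].round(2))
to(C+8.9*x+[0,0,60],Rt)
```

```text
0.5838724513967484 [ 460.58025477 -320.73643314  196.92533317] [ 0.06  0.42  2.   -0.    0.72  1.19]
t 15.45 pos [473.3  94.4 121.9] shift [-67.9 371.1 182.5] turn [-0.     0.691  0.104] F [-0.3 -0.5 -2.3] op 55.5
y [ 0.39 -0.91  0.1 ]
t 15.45 pos [473.3  94.4 121.9] shift [-127.9  371.2  182.6] turn [-0.     0.691  0.104] F [-0.3 -0.5 -2.3] op 55.5
```

Call:
servo_tool(
  steps="-20 8 4 0 0 0 40;-22 16 8 0 0 0 40;-22 24 12 0 0 0 40;-20 28 14 0 0 0 40;-16 30 15 0 0 0 40;-12 32 16 0 0 0 40;-8 34 17 0 0 0 40;-4 36 18 0 0 0 40",
)

```text
t: 16.25
eef_pos: [465.8, -141.9, 261.0]
tcp_rot: [2.413, 1.562, -0.281]
ft_force: [0.7, 0.1, -2.8]
opening: 0.585
```

```bash
cat >> h.py <<'E'
a_=np.radians(16.6);ax=np.array([-np.sin(np.radians(40))*np.cos(a_),-np.sin(np.radians(40))*np.sin(a_),np.cos(np.radians(40))])
L=np.array([534.5,-298.7,105]);C=L+120*ax
def goal(off=8.9,back=0,lat=(0,0)):
    s,p,R=st();x=-ax;v=np.cross(R[:,0],x);ang=np.arctan2(np.linalg.norm(v),R[:,0]@x)
    Rt=Ro.from_rotvec(v/np.linalg.norm(v)*ang).as_matrix()@R if ang>1e-6 else R
    r=to(C+off*x+back*ax-lat[0]*Rt[:,1]-lat[1]*Rt[:,2],Rt);print(s["joints"].round(2));return r
E
python3 - <<'E'
from h import *
goal(back=50)
E
```

```text
t 16.25 pos [ 465.8 -141.9  261. ] shift [ 32.8 154.6 108.4] turn [0.    0.683 0.104] F [ 0.7  0.1 -2.8] op 55.7
[-0.43  0.24  1.83  0.    1.06  0.69]
```

Call:
servo_tool(
  steps="0 24 14 0 0.06 0.01 40;0 24 14 0 0.09 0.014 40;0 22 12 0 0.09 0.014 40;0 20 10 0 0.09 0.014 40;0 18 9 0 0.09 0.014 40;0 14 8 0 0.09 0.014 40;0 10 6 0 0.09 0.014 40;0 6 4 0 0.06 0.01 40",
)

```text
t: 17.05
eef_pos: [457.1, -309.2, 259.9]
tcp_rot: [2.949, 0.863, 0.261]
ft_force: [0.9, -0.2, -1.9]
opening: 0.586
```

Run:
```python
from h import *
goal(back=50);goal()
```

```text
t 17.05 pos [ 457.1 -309.2  259.9] shift [ 7.   4.9 41.9] turn [ 0.    -0.006 -0.02 ] F [ 0.9 -0.2 -1.9] op 55.7
[-1.04  0.28  1.98  0.92  0.9  -0.52]
t 17.05 pos [ 457.1 -309.2  259.9] shift [57.   3.9 42.2] turn [ 0.    -0.006 -0.02 ] F [ 0.9 -0.2 -1.9] op 55.7
[-1.04  0.28  1.98  0.92  0.9  -0.52]
```

Call:
servo_tool(
  steps="2 1 8 0 -0.003 -0.01 40;4 1 10 0 -0.003 -0.01 40;6 1 10 0 0 0 40;8 0 8 0 0 0 40;8 0 5 0 0 0 40;6 0 0 0 0 0 40;4 0 0 0 0 0 40;0 0 0 0 0 0 40",
)

```text
t: 17.85
eef_pos: [453.5, -319.9, 203.0]
tcp_rot: [2.973, 0.88, 0.298]
ft_force: [0.6, -0.1, -2.1]
opening: 0.583
```

Run:
```python
from h import *
goal()
for n in("side","scene","wrist"): save(n,12)
f=load("side12.npz");g=load("scene12.npz");w=load("wrist12.npz")
a=cv2.resize(f["p"][190:310,260:380],(400,400),interpolation=cv2.INTER_CUBIC);b=cv2.resize(g["p"][160:280,190:310],(400,400),interpolation=cv2.INTER_CUBIC)
cv2.imwrite("pics/m12.png",np.hstack([a,b]))
```

```text
t 17.85 pos [ 453.5 -319.9  203. ] shift [17.7  3.1 -0.7] turn [-0.     0.006  0.006] F [ 0.6 -0.1 -2.1] op 55.5
[-1.05  0.38  2.01  0.97  0.85 -0.65]
```

View pics/m12.png

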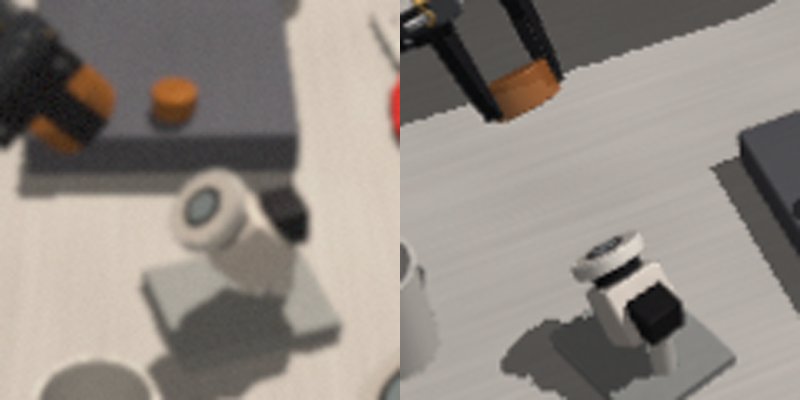

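View pics/wrist12.png

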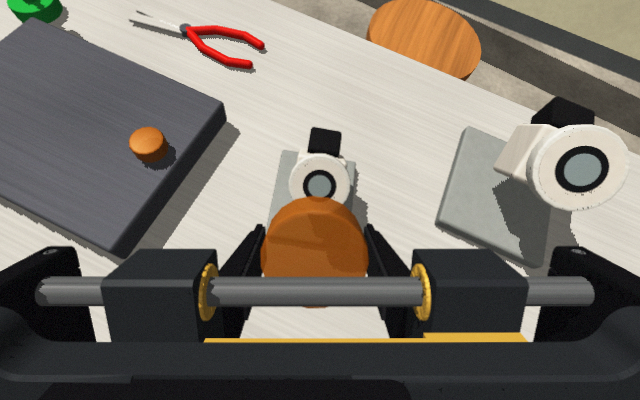

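The disc is gripped at (314,250) in the wrist view, with the lens beyond it at (319,186). I'll measure the lens and disc directly in the tool frame.

Run:
```python
from h import *
w=load("wrist12.npz");c=cloud(w);p=w["p"]
s,pp,R=st()
g=cv2.cvtColor(p,cv2.COLOR_BGR2GRAY)
k=np.zeros(g.shape,np.uint8);k[165:205,298:340]=g[165:205,298:340]<150
n,l,stt,ce=cv2.connectedComponentsWithStats(k)
for i in range(1,n):
    if stt[i,4]>100:
        cnt=max(cv2.findContours((l==i).astype(np.uint8),0,1)[0],key=len);e=cv2.fitEllipse(cnt);print(stt[i],e,"at z105",onplane(w,[e[0]],105).round(1))
        u=e[0]
# ring face: pixels within lens outer ellipse & white ring
yy,xx=np.mgrid[0:400,0:640];m=(np.hypot(xx-u[0],yy-u[1])<24)&(yy<u[1]+8)
q=c[m];
for _ in range(5):
    ce=q.mean(0);V=np.linalg.svd(q-ce)[2][2];r=(q-ce)@V;q=q[abs(r)<2.5*r.std()+.1]
V*=np.sign(V[2]);print("plane n",V.round(3),"az",np.degrees(np.arctan2(-V[1],-V[0])),"tilt",np.degrees(np.arccos(V[2])),"rms",r.std(),len(q))
cc,v=ray(w,[u]);P=cc+v[0]*((ce-cc)@V)/(v[0]@V);print("lens by depth",P.round(1))
x=-R[:,0];print("tool back axis",x.round(3),"az",np.degrees(np.arctan2(-x[1],-x[0])),np.degrees(np.arccos(x[2])))
# disc top circle: plane through pp - (8.9+14)*x..., normal x
k=ambermask(w,(255,190,375,312)); cnt=np.vstack([q.reshape(-1,2) for q in cv2.findContours(k,0,1)[0] if len(q)>15])
c2=cnt[((cnt[:,1]>240)&(cnt[:,1]<272)&((cnt[:,0]<270)|(cnt[:,0]>360)))|(cnt[:,1]>305)]
cc,v=ray(w,c2);O=pp+(8.9+11)*x;Q=cc+v*(((O-cc)@x)/(v@x))[:,None];T=(Q-pp)@R;print("disc in tool yz",circ(T[:,1:]))
# depth of disc top face
mm=ambermask(w,(280,225,350,272)).astype(bool);mm[:225]=0;q=(c[mm]-pp)@R;print("disc top x in tool",np.percentile(q[:,0],[5,25,50,75,95]).round(1)); 
q0=q[q[:,2]<15];ce=q.mean(0);print("disc normal tool",np.linalg.svd(q-ce)[2][2].round(3))
```

```text
[ 298  170   42   35 1070] ((318.73223876953125, 189.51795959472656), (37.83076095581055, 40.02490234375), 65.33113098144531) at z105 [[ 531.4 -299.9  105. ]]Traceback (most recent call last):
  File "<stdin>", line 15, in <module>
    u, s, vh = gufunc(a, signature=signature)
               ~~~~~~^^^^^^^^^^^^^^^^^^^^^^^^
    raise LinAlgError("SVD did not converge")
numpy.linalg.LinAlgError: SVD did not converge
```

```bash
cat > m.py <<'E'
from h import *
import sys
def meas(tag,box,depth=True):
    w=load(f"wrist{tag}.npz");c=cloud(w);p=w["p"];s,pp,R=st()
    g=cv2.cvtColor(p,cv2.COLOR_BGR2GRAY);x0,y0,x1,y1=box
    k=np.zeros(g.shape,np.uint8);k[y0:y1,x0:x1]=g[y0:y1,x0:x1]<90
    n,l,stt,ce=cv2.connectedComponentsWithStats(k);i=1+np.argmax(stt[1:,4])
    cnt=max(cv2.findContours((l==i).astype(np.uint8),0,1)[0],key=len);e=cv2.fitEllipse(cnt);u=e[0]
    print(stt[i],np.round(e[0],1),np.round(e[1],1),"at z105",onplane(w,[u],105).round(1))
    yy,xx=np.mgrid[0:400,0:640];r=np.hypot(xx-u[0],yy-u[1]);m=(r<24)&(g>170)&np.isfinite(c[...,0])
    q=c[m]
    for _ in range(6):
        ce=q.mean(0);V=np.linalg.svd(q-ce)[2][2];r=(q-ce)@V;q=q[abs(r)<2*r.std()+.1]
    V=V*np.sign(V[2]);print("ring n",V.round(3),"az",np.degrees(np.arctan2(-V[1],-V[0])).round(1),"tilt",np.degrees(np.arccos(V[2])).round(1),"rms",r.std().round(2),len(q))
    cc,v=ray(w,[u]);P=cc+v[0]*((ce-cc)@V)/(v[0]@V);print("lens by depth",P.round(1))
    x=-R[:,0];print("tool back axis",x.round(3),"az",np.degrees(np.arctan2(-x[1],-x[0])).round(1),np.degrees(np.arccos(x[2])).round(1))
    k=ambermask(w,(255,190,375,312)); cnt=np.vstack([q.reshape(-1,2) for q in cv2.findContours(k,0,1)[0] if len(q)>15])
    c2=cnt[((cnt[:,1]>240)&(cnt[:,1]<272)&((cnt[:,0]<270)|(cnt[:,0]>360)))|(cnt[:,1]>305)]
    cc,v=ray(w,c2);O=pp+(8.9+11)*x;Q=cc+v*(((O-cc)@x)/(v@x))[:,None];T=(Q-pp)@R;print("disc in tool yz",circ(T[:,1:]),len(T))
    mm=ambermask(w,(285,225,345,272)).astype(bool)&np.isfinite(c[...,0]);q=(c[mm]-pp)@R
    q=q[abs(q[:,0]-np.median(q[:,0]))<6];ce=q.mean(0);print("disc top in tool x",np.percentile(q[:,0],[5,50,95]).round(1),"n",np.linalg.svd(q-ce)[2][2].round(3))
E
python3 -c "
from m import *
meas('12',(295,165,345,200))"
```

```text
[303 170  33  30 368] [319.1 185.2] [28.3 30. ] at z105 [[ 535.7 -298.3  105. ]]
ring n [-0.618 -0.19   0.763] az 17.1 tilt 40.3 rms 0.58 598
lens by depth [ 535.2 -298.4  106. ]
tool back axis [-0.61  -0.186  0.771] az 17.0 39.6
disc in tool yz (array([-1.2, -0.2]), 27.8) 108
disc top in tool x [-23.8 -22.8 -21.8] n [ 1.    -0.003  0.002]
```

```bash
sed -i 's/16\.6/16.9/; s/\[534.5,-298.7,105\]/[534.8,-298.5,105.2]/' h.py; python3 -c "
from h import *
goal(off=8.8,lat=(-0.8,0))"
```

```text
t 18.0 pos [ 453.2 -320.3  203.5] shift [18.3  3.9 -1.1] turn [-0.     0.007  0.002] F [ 0.4 -0.5 -1.1] op 55.5
[-1.05  0.38  2.01  0.97  0.85 -0.65]
```

Call:
servo_tool(
  steps="4 1 0 0 0.004 0.001 40;5 1 0 0 0.003 0.001 40;5 1 -1 0 0 0 40;3 1 0 0 0 0 40;1 0 0 0 0 0 40;0 0 0 0 0 0 40;0 0 0 0 0 0 40;0 0 0 0 0 0 40",
)

```text
t: 18.8
eef_pos: [467.8, -320.4, 190.2]
tcp_rot: [2.969, 0.872, 0.294]
ft_force: [0.6, 1.3, -2.3]
opening: 0.587
```

```bash
python3 -c "
from m import *
goal(off=8.8,lat=(-0.8,0))
save('wrist',13);goal(off=8.8,lat=(-0.8,0))
meas('13',(295,165,345,196))"
```

```text
t 18.8 pos [ 467.8 -320.4  190.2] shift [-0.8 -0.7  0.4] turn [-0.    -0.001 -0.001] F [ 0.6  1.3 -2.3] op 55.8
[-1.03  0.41  2.01  1.02  0.82 -0.68]
t 18.85 pos [ 467.8 -320.4  190.2] shift [-0.8 -0.8  0.4] turn [ 0.    -0.001 -0.001] F [-0.1 -0.6 -0.6] op 55.5
[-1.03  0.41  2.01  1.02  0.82 -0.68]
[297 177  35  19 270] [313.5 190.5] [25.5 30.9] at z105 [[ 537.7 -297.3  105. ]]
ring n [-0.614 -0.189  0.767] az 17.1 tilt 40.0 rms 0.57 541
lens by depth [ 536.6 -297.6  107.3]
tool back axis [-0.616 -0.186  0.765] az 16.8 40.1
disc in tool yz (array([-1. , -0.1]), 27.8) 106
disc top in tool x [-23.9 -22.9 -22. ] n [-1.     0.004 -0.003]
```

View pics/wrist13.png

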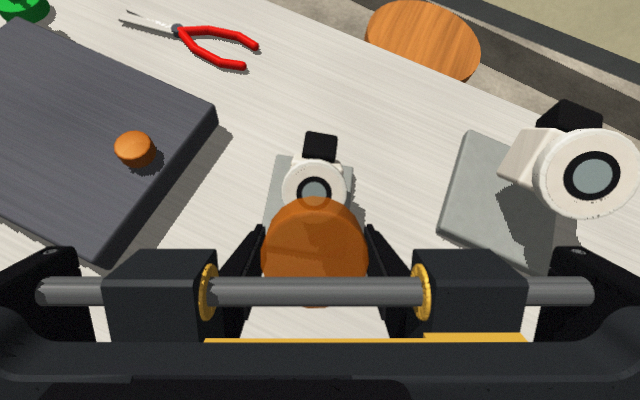

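Call:
servo_tool(
  steps="-0.5 -0.4 0.4 0 0 0 40;0 0 0 0 0 0 40;0 0 0 0 0 0 40;0 0 0 0 0 0 40;0 0 0 0 0 0 40;0 0 0 0 0 0 40;0 0 0 0 0 0 40;0 0 0 0 0 0 40",
)

```text
t: 19.65
eef_pos: [466.9, -320.4, 190.6]
tcp_rot: [2.968, 0.872, 0.292]
ft_force: [-0.5, -0.5, -0.7]
opening: 0.583
```

```bash
python3 -c "
from m import *
goal(off=8.8,lat=(-0.8,0))
g=save('scene',14);f=save('side',14);print(abs(st()[0]['qvel']).max())
goal(off=8.8,lat=(-0.8,0))
k=ambermask(f,(255,190,303,260));m=cv2.moments(k,True);c1=[(m['m10']/m['m00'],m['m01']/m['m00'])]
k=ambermask(g,(205,165,250,205));m=cv2.moments(k,True);c2=[(m['m10']/m['m00'],m['m01']/m['m00'])];print(c1,c2,tri([(f,c1),(g,c2)]),C)
a=cv2.resize(f['p'][110:310,250:410],(320,400));b=cv2.resize(g['p'][110:310,200:460],(480,370))
cv2.imwrite('pics/m14.png',np.hstack([a,cv2.copyMakeBorder(b,0,30,0,0,0)]))"
```

```text
t 19.65 pos [ 466.9 -320.4  190.6] shift [ 0.1 -0.4  0.1] turn [ 0.    -0.001 -0.002] F [-0.5 -0.5 -0.7] op 55.4
[-1.03  0.41  2.01  1.01  0.83 -0.68]
0.0016718011684175068
t 19.75 pos [ 466.9 -320.4  190.6] shift [ 0.1 -0.4  0. ] turn [ 0.    -0.001 -0.002] F [ 0.6 -0.4 -1.4] op 55.2
[-1.03  0.41  2.01  1.01  0.83 -0.68]
[(287.0070671378092, 225.1625441696113)] [(229.1350210970464, 192.9915611814346)] (array([ 459.86668749, -317.83714498,  196.28202229]), [np.float64(0.49489699684847877), np.float64(0.49489699684837707)]) [ 460.99665001 -320.92317218  197.12533317]
```

View pics/m14.png

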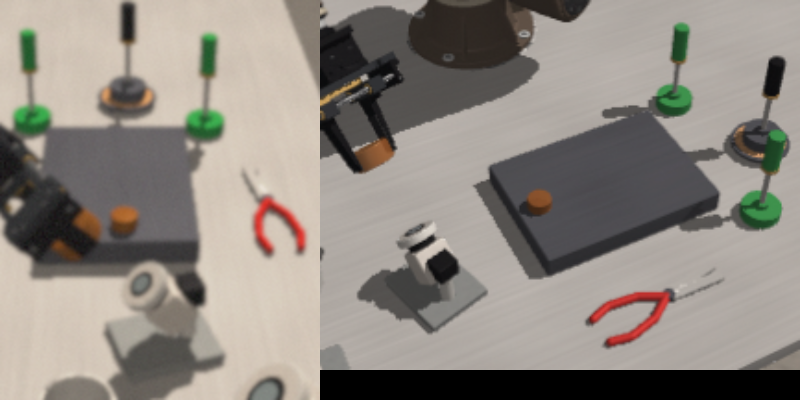

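The disc is held facing the lens, the arm is still, the stamp stands on the trivet and the bystanders are untouched. Handing in.

```bash
python3 -c "
from h import *
order.job_done();goal(off=8.8,lat=(-0.8,0))"
```

```text
the job is handed in; nothing more can be done
the job is handed in; nothing more can be done
```

I moved the stamp from the glass disc to the middle of the trivet and let go; it stands there upright. I then picked up the disc and held it to the smaller inspection camera, and handed the job in at about 19.8 s of the 48 s.

**Last checks**
- **Disc position:** the measured arm pose was about 0.4 mm and 0.002 rad from the goal I worked out: on the line of sight, 120 mm from the lens.
- **Facing the lens:** the lens ring's plane, fitted from the wrist camera's depth, was tilted 40.0° and pointed to 17.1°. The tool stood at 40.1° and 16.8°, and the disc sat square in the grip.
- **Stillness and grip:** joint speeds were below 0.002 rad/s, with the disc held at an opening of 55 mm.
- **Other things:** the stamp was still upright on the trivet. The small disc, the shears and both green look-alikes looked undisturbed. I did not check the tin separately.

**Where checks disagreed**
- **Disc centre:** the scene and side cameras together put it about 3 mm from the goal, mostly in y. The fingers hid part of the disc in those views, so I relied on the wrist camera and the arm pose.
- **Lens position:** the last wrist reading put the lens about 3 mm off my estimate, but the disc was covering part of the lens by then. The other estimates agreed to about 2.5 mm.
- **Trivet centre:** the side view differed from the wrist view by about 6 mm in y. I used the wrist view, since one pixel in the side view is about 7 mm there.

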